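# Gauge two used crucibles and sort them into sound and reject

## Robot

A 7-joint arm with a two-finger parallel gripper is mounted at the origin on a cart in front of the work surface, level with it; the furniture and walls round the work are solid. World frame = base frame: x ahead of the robot, y to its left, z up, the work surface at z = 0. Lengths are in m, angles in rad, forces in N, time in s.
With the tool pointing down it reaches from about 0.4 to 0.875 m from the base axis. Payload 19.3 kg.
Tool frame: the origin (TCP) lies midway between the tips of the shut fingers; the grasp point (between the pads) lies 19 mm behind it; z points along the fingers, y is the line along which they close (so a half turn about z gives the same grasp; the last joint's range is limited). The gripper opens to 85 mm and grips with 20 to 120 N. Pads are 22 mm wide; open, the fingers measure 114 mm over their backs; the gripper's body (76 mm by 85 mm) begins 54 mm behind the grasp point. The pads swing forward as they close: fully open they stand 13 mm farther back than shut.
Start: joints at [1.208, 0.521, -0.036, 1.599, 0.021, 1.021, -0.113], TCP at [0.18, -0.598, 0.231] pointing down, gripper open.
Joint ranges: [-2.91, 2.91], [-0.3, 2.13], [-1.5, 1.42], [0.17, 2.43], [-1.26, 4.41], [0.16, 1.93], [-2.52, 2.52]. Speed limits (rad/s): [1.89, 1.89, 2.39, 2.39, 3.01, 3.01, 3.01].

## Interface

Orientations are given as [roll, pitch, yaw] about the fixed x, y, z axes, in that order (R = Rz(yaw) Ry(pitch) Rx(roll)).
In Python, from workcell import * gives the robot as it stands. The module is installed in compiled form; this text tells all that it offers.
- The arm moves only by the tool play_rows, never from a script. Its argument "deltas" is a list of rows, each a list of 7 numbers: the shift along the tool's x, y, z in units of 500 mm (1.0 is 500 mm), then the turn, a rotation vector about the tool's x, y, z in units of 120 degrees (1.0 is 120 degrees), then the closure, from 0 (fully open) to 1 (shut). A call has 1 to 10 rows; each row is the pose to reach, as a shift and turn from the pose commanded when the call began, along the tool's axes at that moment; what a row does not reach only later rows make up. A row lasts 1/10 s, in which the tool goes at most 50 mm and 8.59 degrees, less where a joint would pass 70% of its speed; a pose out of reach is approached as far as the arm can. A call with a number of a shift or a turn outside -1 to 1 is refused whole. A call with a gripper value outside its range is refused whole. The fingers move at their own pace and stop on an object; "newtons" is the grip in N (left out, the last holds). Time passes only in rows, so rows that repeat a pose let the fingers close. It gives the time, the measured TCP pose, the force, the opening and the grip force at its end, in the units of the state.
- observe(): the state, without advancing time (a new reading comes with each control period).
- grab_frame(name): name is "scene" or "top" or "wrist"; returns the picture (420x560x3 uint8, red, green, blue); there is no depth.
- get_calibration(name): a dict with "fovy" (degrees; the focal length in pixels is half the picture's height over the tangent of half this angle, whatever the lens; pixels are square), "cx", "cy" (the principal point, pixels), "xyz" and "rotation" of the camera in the world. Camera axes: x right, y down, z forward; pixel columns grow to the right and rows downward; lengths in m; the calibration is good to about 2 mm. A picture is of the moment at which its call begins: read the wrist's pose just before it. get_calibration takes no time and is no camera call; for the wrist camera it gives the pose at the moment of the call.
- job_done(): hands the job in; it is judged then, once.
The state is a dict: "clock": time; "qpos": joint angles; "qd": joint speeds; "joint_efforts": joint torques, N m; "position": TCP position; "tool_rot": TCP orientation; "force": force on the tool from outside, world axes, zero at the start; "moment": the same for the moment, N m; "grip_width": finger opening in m; "finger_force": force on a finger pad.
Only numpy, scipy, OpenCV 4.12 (cv2) and the standard library are available. Lean on these libraries where they do the work, as an engineer would, in place of code of your own. Each camera call takes 0.05 s, during which the arm holds its last target. There are 200 camera calls.

## Task

Check the two used crucibles on the black mat, one at a time: stand each upright at the open end of the steel slot gauge, slide its foot gently into the slot until it stops, and put it away before fetching the other. A sound crucible enters the wide front part of the slot and is stopped by the narrow step: stand it in the round steel dish; one too wide to enter, or so thin that it runs on past the step, goes upright into the rectangular grey tray with the one rejected earlier. Knock no crucible over, and leave the bench timer, beaker and tweezers alone.

Things in the scene. Friction and masses are not known exactly. Their poses are not given: they have to be found in the camera images.
- crucible_a: one of three used alumina crucibles, white cylinders 55 mm high, open on top; origin at the centre of the underside. Above 27 mm it is 22 mm across: grip it there. The foot (lowest 21 mm) is what is gauged: about 22 mm across if sound, 27.5 if swollen, 16.5 if thinned; which it is, is not told. At first two stand on the mat to be tested; the third was rejected earlier.
- crucible_b: one of three used alumina crucibles, white cylinders 55 mm high, open on top; origin at the centre of the underside. Above 27 mm it is 22 mm across: grip it there. The foot (lowest 21 mm) is what is gauged: about 22 mm across if sound, 27.5 if swollen, 16.5 if thinned; which it is, is not told. At first two stand on the mat to be tested; the third was rejected earlier.
- crucible_c: one of three used alumina crucibles, white cylinders 55 mm high, open on top; origin at the centre of the underside. Above 27 mm it is 22 mm across: grip it there. The foot (lowest 21 mm) is what is gauged: about 22 mm across if sound, 27.5 if swollen, 16.5 if thinned; which it is, is not told. At first two stand on the mat to be tested; the third was rejected earlier.
- gauge: fixed steel slot gauge: base plate 120 x 80 x 8 mm, two jaws on it (tops 28 mm above the bench, 64 mm across outside). Origin: centre of the plate's underside; x along the slot, into it from the open end; y across. Plate bare from x = -60 to -34 mm, 45 degree lead-in to -28, slot 25 mm wide to +4, square step, 19.5 mm wide to +36, there closed. Centre line y = 0, slot floor z = 8 mm
- gauge_mouth (a point): centre of the slot's floor where the wide part begins (x = -28 mm in the gauge's frame); axes as the gauge's. The centre of a swollen foot stops about 6 mm before this point; pressing along the slot with 4 to 8 N is enough for any crucible; one that stops anywhere else has only caught on a jaw and needs easing a little sideways
- gauge_step (a point): centre of the slot's floor at the step from the wide to the narrow part (x = +4 mm in the gauge's frame); axes as the gauge's. The centre of a sound foot stops about 5 mm before this point, that of a thinned foot 24 mm beyond it, at the closed end
- mat: fixed flat black rubber mat, 120 x 200 x 2 mm (x by y), on which the two crucibles to be tested stand about 100 mm apart along y; origin at the centre of its underside
- pass_dish: fixed shallow round steel dish for sound crucibles, empty at the start: 150 mm outside diameter, rim 19 mm above the bench, floor 3 mm thick; origin at the centre of its underside
- reject_tray: fixed rectangular grey tray for rejects, 120 x 200 mm outside (x by y), walls 2 mm thick and 22 mm high, floor 2 mm thick; origin at the centre of its underside. The crucible rejected earlier stands in one half of it, about 50 mm from the centre along -y; the other half is free
- bench_timer: small white bench timer, 24 x 68 x 66 mm, a bystander; origin at the centre of its underside
- beaker: empty glass beaker, 54 mm diameter, 71 mm high, a bystander; origin at the centre of its underside
- tweezers: steel tweezers lying flat, 12 x 112 x 11 mm, long along y, a bystander; origin at the centre of its underside

How it is judged:
On the way, in this order (a step that is already met when the one before it is completed fails the run):
1. a waiting crucible was tried: upright, on the slot's centre line, run up to where its foot stops (swollen: pressed 0.5 N at the mouth; sound: at the step; thinned: past it) (((x of crucible_a in the frame of gauge above 0.012 m and (x of crucible_c in the frame of reject_tray between -0.05 and 0.05 m and y of crucible_c in the frame of reject_tray between -0.09 and 0.09 m and z of crucible_c in the frame of reject_tray below 0.008 m and angle between crucible_c's own z axis and vertical below 0.15 rad) and y of crucible_a in the frame of gauge between -0.004 and 0.004 m and z of crucible_a in the frame of gauge between 0.004 and 0.018 m and angle between crucible_a's own z axis and vertical below 0.2 rad) or (x of crucible_b in the frame of gauge between -0.007 and 0.004 m and y of crucible_b in the frame of gauge between -0.003 and 0.003 m and z of crucible_b in the frame of gauge between 0.004 and 0.018 m and angle between crucible_b's own z axis and vertical below 0.2 rad) or (x of crucible_c in the frame of gauge between -0.042 and -0.028 m and contact force between crucible_c and gauge above 0.5 N and (x of crucible_a in the frame of reject_tray between -0.05 and 0.05 m and y of crucible_a in the frame of reject_tray between -0.09 and 0.09 m and z of crucible_a in the frame of reject_tray below 0.008 m and angle between crucible_a's own z axis and vertical below 0.15 rad) and y of crucible_c in the frame of gauge between -0.005 and 0.005 m and z of crucible_c in the frame of gauge between 0.004 and 0.018 m and angle between crucible_c's own z axis and vertical below 0.2 rad))), for 0.05 s.
2. the first crucible stands in its dish or tray, and the other was tried in the gauge in the same way ((((horizontal distance between crucible_b and pass_dish below 0.06 m and z of crucible_b in the frame of pass_dish below 0.009 m and angle between crucible_b's own z axis and vertical below 0.15 rad) and ((x of crucible_a in the frame of gauge above 0.012 m and (x of crucible_c in the frame of reject_tray between -0.05 and 0.05 m and y of crucible_c in the frame of reject_tray between -0.09 and 0.09 m and z of crucible_c in the frame of reject_tray below 0.008 m and angle between crucible_c's own z axis and vertical below 0.15 rad) and y of crucible_a in the frame of gauge between -0.004 and 0.004 m and z of crucible_a in the frame of gauge between 0.004 and 0.018 m and angle between crucible_a's own z axis and vertical below 0.2 rad) or (x of crucible_c in the frame of gauge between -0.042 and -0.028 m and contact force between crucible_c and gauge above 0.5 N and (x of crucible_a in the frame of reject_tray between -0.05 and 0.05 m and y of crucible_a in the frame of reject_tray between -0.09 and 0.09 m and z of crucible_a in the frame of reject_tray below 0.008 m and angle between crucible_a's own z axis and vertical below 0.15 rad) and y of crucible_c in the frame of gauge between -0.005 and 0.005 m and z of crucible_c in the frame of gauge between 0.004 and 0.018 m and angle between crucible_c's own z axis and vertical below 0.2 rad))) or ((x of crucible_a in the frame of reject_tray between -0.05 and 0.05 m and y of crucible_a in the frame of reject_tray between -0.09 and 0.09 m and z of crucible_a in the frame of reject_tray below 0.008 m and angle between crucible_a's own z axis and vertical below 0.15 rad) and (x of crucible_c in the frame of reject_tray between -0.05 and 0.05 m and y of crucible_c in the frame of reject_tray between -0.09 and 0.09 m and z of crucible_c in the frame of reject_tray below 0.008 m and angle between crucible_c's own z axis and vertical below 0.15 rad) and (x of crucible_b in the frame of gauge between -0.007 and 0.004 m and y of crucible_b in the frame of gauge between -0.003 and 0.003 m and z of crucible_b in the frame of gauge between 0.004 and 0.018 m and angle between crucible_b's own z axis and vertical below 0.2 rad)))), for 0.05 s.
At the end, for the whole second after the job is handed in: the sound crucible stands upright (within 0.15 rad) on the floor of the round dish, its centre within 60 mm of the dish's; the tested reject and the one rejected earlier both stand upright on the floor of the rectangular tray; all released and at rest (horizontal distance between crucible_b and pass_dish below 0.06 m and z of crucible_b in the frame of pass_dish below 0.009 m and angle between each of crucible_b, crucible_a, crucible_c's own z axis and vertical below 0.15 rad and x of crucible_a in the frame of reject_tray between -0.05 and 0.05 m and y of crucible_a in the frame of reject_tray between -0.09 and 0.09 m and z of each of crucible_a, crucible_c in the frame of reject_tray below 0.008 m and x of crucible_c in the frame of reject_tray between -0.05 and 0.05 m and y of crucible_c in the frame of reject_tray between -0.09 and 0.09 m and linear speed of each of crucible_a, crucible_b, crucible_c below 0.02 m/s); the robot touches nothing.
It fails at once if a crucible is forced against the gauge (over 40 N) (contact force between any of crucible_a, crucible_b, crucible_c and gauge above 40 N).
It fails at once if a crucible is knocked over (angle between any of crucible_a, crucible_b, crucible_c's own z axis and vertical above 0.8 rad).
It fails at once if the bench timer, the beaker or the tweezers are moved by more than 30 mm (distance of any of bench_timer, beaker, tweezers from where it was at the start of the episode above 0.03 m).
It also fails if it takes over 69 s, if anything falls off the work surface, if the arm or the gripper's body presses on something with over 40 N, if the wrist force passes 120 N, or if a joint passes its speed limit or range.

## Working session

There is one attempt and no reset: what is moved stays moved. The work goes in short steps, Python scripts to look and compute and a tool call to move; the robot and the scene stay as the last step left them, time stands still between calls to the robot, and variables do not carry over. Pictures are saved under pics/ and viewed, at most 10 in all, crops included, and the job is handed in when it is done.

Besides the shell and the picture viewer there is one more tool, called as name(argument=value, ...) on one line, values as JSON. play_rows: Moves the arm, as the interface text tells. Its arguments: {"type":"object","properties":{"deltas":{"type":"array"},"newtons":{"type":"number"}},"required":["deltas"]}

```bash
mkdir -p pics; python3 - <<'E'
from workcell import *
import cv2,json
s=observe(); print(s['clock'],s['position'],s['tool_rot'],s['grip_width'])
for n in("scene","top"):
    c=get_calibration(n); print(n,c)
    cv2.imwrite(f"pics/{n}0.png",grab_frame(n)[:,:,::-1])
E
```

```text
0.0 [ 0.18025957 -0.59809652  0.23074485] [-3.14048990e+00  5.89948303e-05  2.92772470e-01] 0.08571858407764965
scene {'fovy': 47.799334850467076, 'cx': 278.966591797059, 'cy': 199.91967208745712, 'xyz': array([-0.60941333,  0.59969652,  0.61251651]), 'rotation': array([-1.98701717,  0.0263361 , -2.06302689])}
top {'fovy': 42.34889757357511, 'cx': 291.3189638585501, 'cy': 208.34219687528562, 'xyz': array([0.30338674, 0.02115821, 1.42497055]), 'rotation': array([-2.97762111, -0.01301606, -1.58668425])}
```

View pics/top0.png

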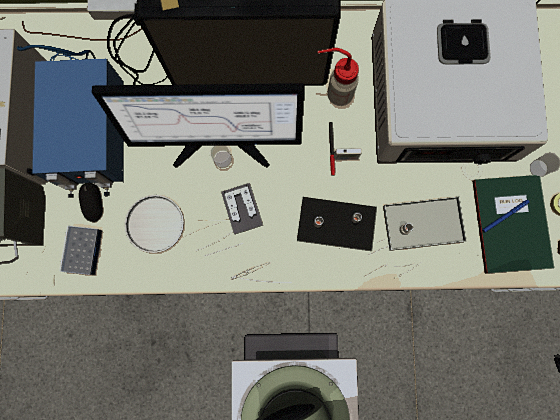

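View pics/scene0.png

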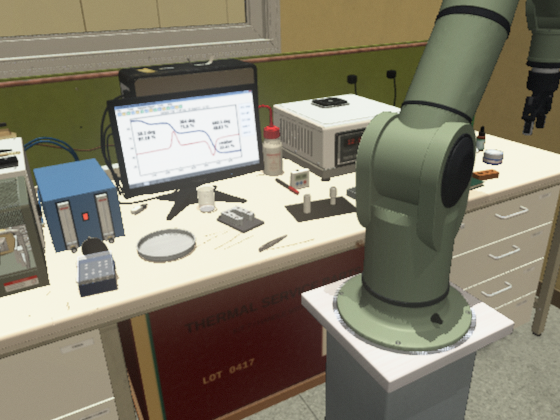

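```bash
cat >h.py <<'E'
from workcell import *
import numpy as np,cv2
from scipy.spatial.transform import Rotation as R
def cam(n):
    c=get_calibration(n); f=210/np.tan(np.radians(c['fovy'])/2)
    return np.array([[f,0,c['cx']],[0,f,c['cy']],[0,0,1]]),R.from_euler('xyz',c['rotation']).as_matrix(),np.array(c['xyz'])
def world(C,px,z):
    K,M,t=C; px=np.atleast_2d(px).astype(float)
    d=(M@np.linalg.inv(K)@np.c_[px,np.ones(len(px))].T).T
    return t+d*((z-t[2])/d[:,2])[:,None]
def pix(C,P):
    K,M,t=C; q=(K@M.T@(np.atleast_2d(P)-t).T).T
    return q[:,:2]/q[:,2:]
E
python3 - <<'E'
from h import *
C=cam("top")
for n,p,z in [("dish rim",(155,223),.019),("gauge",(241,208),.008),("mat",(337,222),0),("tray",(424,222),.02),("cA",(319,220),.055),("cB",(358,217),.055),("cRej",(406,228),.055),("beaker",(222,158),.05),("timer",(348,154),.06),("tweez",(250,270),0)]:
    print(n,world(C,p,z).round(3))
im=cv2.imread("pics/top0.png")
a=cv2.resize(im[175:250,205:280],None,fx=7.9,fy=7.9,interpolation=cv2.INTER_CUBIC)
cv2.imwrite("pics/crop1.png",a)
b=cv2.resize(im[185:255,290:475],None,fx=4.3,fy=4.3,interpolation=cv2.INTER_CUBIC)
cv2.imwrite("pics/crop2.png",b)
E
```

```text
dish rim [[0.502 0.355 0.019]]
gauge [[0.54  0.132 0.008]]
mat [[ 0.5   -0.122  0.   ]]
tray [[ 0.494 -0.348  0.02 ]]
cA [[ 0.499 -0.07   0.055]]
cB [[ 0.505 -0.171  0.055]]
cRej [[ 0.475 -0.292  0.055]]
beaker [[0.666 0.178 0.05 ]]
timer [[ 0.67 -0.15  0.06]]
tweez [[0.377 0.109 0.   ]]
```

View pics/crop1.png

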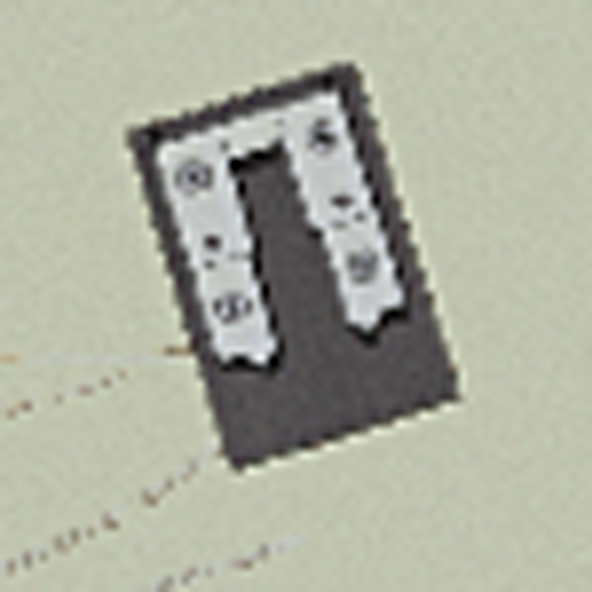

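View pics/crop2.png

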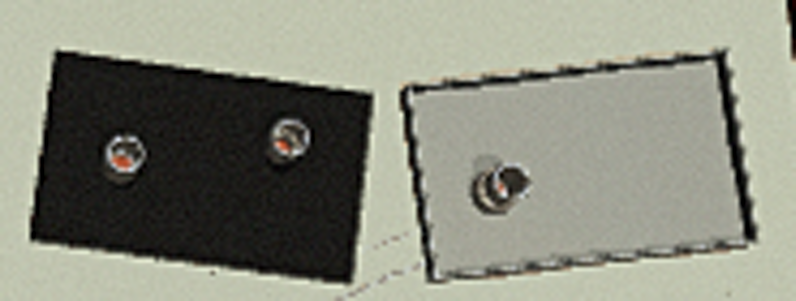

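The gauge opens toward the robot, with its slot at yaw ≈ 0.29. Corners in crop 1 are (130,132), (350,68), (458,400) and (238,468). In crop 2 the crucible rims are at about (126,154) and (290,140), the earlier reject is at (500,185), and the tray's right half is free.

play_rows(deltas=[[0.83,-0.75,0,0,0,0,0],[0.83,-0.75,0,0,0,0,0],[0.83,-0.75,0,0,0,0,0],[0.83,-0.75,0,0,0,0,0],[0.83,-0.75,0,0,0,0,0],[0.83,-0.75,0,0,0,0,0],[0.83,-0.75,0,0,0,0,0],[0.83,-0.75,0,0,0,0,0],[0.83,-0.75,0,0,0,0,0],[0.83,-0.75,0,0,0,0,0]], newtons=30)

```text
clock: 1.1
position: [0.4394, -0.1685, 0.2314]
tool_rot: [3.141, -0.0, 0.293]
force: [0.3, -0.8, 0.2]
grip_width: 0.0854
finger_force: 0.0
```

```bash
python3 - <<'E'
from h import *
C=cam("top")
g=np.array([(130,132),(350,68),(458,400),(238,468)])/7.9+[204.56,174.56]
W=world(C,g,.008); print("gauge",W[:,:2].mean(0)); v=(W[0]+W[1]-W[2]-W[3])[:2]; print("yaw",np.arctan2(v[1],v[0]),np.linalg.norm(v)/2)
m=np.array([(126,154),(290,140),(500,185)])/4.3+[289.6,184.6]; print(world(C,m,.055))
t=np.array([(404,90),(724,54),(754,240),(432,280)])/4.3+[289.6,184.6]; W=world(C,t,.022); print("tray",W.mean(0),W)
S=observe(); C=cam("wrist"); print(C[2],C[1],S['position'])
cv2.imwrite("pics/w1.png",grab_frame("wrist")[:,:,::-1])
E
```

```text
gauge [0.53966638 0.13015071]
yaw 0.30629826302688096 0.11946989279264175
[[ 0.49755254 -0.07022173  0.055     ]
 [ 0.50459344 -0.16808088  0.055     ]
 [ 0.47584627 -0.29202894  0.055     ]]
tray [ 0.4913809  -0.34830763  0.022     ] [[ 0.53938392 -0.24361881  0.022     ]
 [ 0.55912642 -0.44173305  0.022     ]
 [ 0.44420176 -0.45240205  0.022     ]
 [ 0.4228115  -0.25547661  0.022     ]]
[ 0.51592344 -0.14517981  0.37407121] [[ 0.28850032 -0.90931052 -0.29986989]
 [-0.95747809 -0.27457764 -0.08855973]
 [-0.00180927  0.31266836 -0.94986063]] [ 0.43941455 -0.16849993  0.23135659]
```

View pics/w1.png

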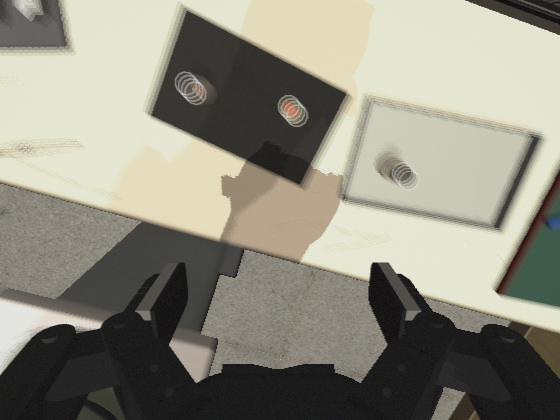

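play_rows(deltas=[[0.12,0.038,0.2,0,0,0,0],[0.12,0.038,0.2,0,0,0,0],[0.12,0.038,0.2,0,0,0,0],[0.12,0.038,0.2,0,0,0,0],[0.12,0.038,0.2,0,0,0,0],[0.12,0.038,0.2,0,0,0,0],[0.12,0.038,0.2,0,0,0,0]])

```text
clock: 1.85
position: [0.5018, -0.1717, 0.1326]
tool_rot: [3.14, -0.001, 0.292]
force: [0.1, -0.9, -0.1]
grip_width: 0.0855
finger_force: 0.0
```

```bash
python3 - <<'E'
from h import *
S=observe(); C=cam("wrist"); print(S['position'],S['tool_rot'])
im=grab_frame("wrist")[:,:,::-1].copy()
for P in ((.5046,-.168),(.4975,-.070)):
  for z in (.057,):
    a=np.linspace(0,6.28,24); pts=pix(C,np.c_[P[0]+.011*np.cos(a),P[1]+.011*np.sin(a),0*a+z])
    for q in pts: cv2.circle(im,tuple(q.round().astype(int).tolist()),0,(0,255,0),1)
cv2.imwrite("pics/w2.png",im); cv2.imwrite("pics/w2raw.png",im)
E
```

```text
[ 0.50177978 -0.17166019  0.13261766] [ 3.14041657e+00 -1.46257880e-03  2.92266757e-01]
```

View pics/w2.png

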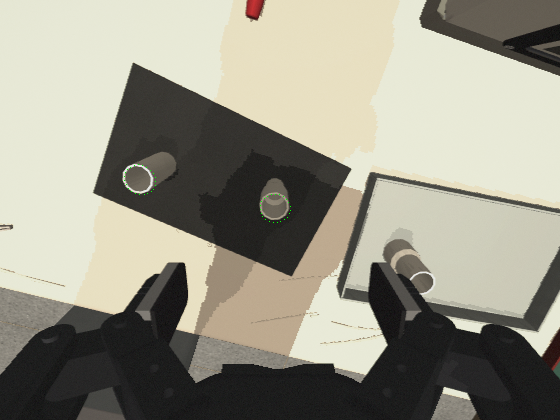

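play_rows(deltas=[[0.0075,-0.0055,0.08,0,0,0,0],[0.0075,-0.0055,0.15,0,0,0,0],[0.0075,-0.0055,0.203,0,0,0,0],[0.0075,-0.0055,0.203,0,0,0,0],[0.0075,-0.0055,0.203,0,0,0,0],[0.0075,-0.0055,0.203,0,0,0,0]])

```text
clock: 2.5
position: [0.5054, -0.1679, 0.0315]
tool_rot: [3.14, -0.002, 0.293]
force: [0.1, -0.6, 0.5]
grip_width: 0.0852
finger_force: 0.0
```

play_rows(deltas=[[0,0,0,0,0,0,1],[0,0,0,0,0,0,1],[0,0,0,0,0,0,1],[0,0,0,0,0,0,1],[0,0,0,0,0,0,1],[0,0,0,0,0,0,1],[0,0,0,0,0,0,1],[0,0,0,0,0,0,1],[0,0,0,0,0,0,1],[0,0,0,0,0,0,1]], newtons=30)

```text
clock: 3.5
position: [0.5047, -0.1675, 0.03]
tool_rot: [3.141, -0.0, 0.293]
force: [-0.8, 1.2, 5.8]
grip_width: 0.0213
finger_force: 29.5
```

play_rows(deltas=[[0,0,-0.1,0,0,0,1],[0,0,-0.2,0,0,0,1],[0.02,-0.09,-0.23,0,0,0,1],[0.04,-0.18,-0.23,0,0,0,1],[0.06,-0.27,-0.23,0,0,0,1],[0.08,-0.36,-0.23,0,0,0,1],[0.1,-0.45,-0.22,0,0,0,1],[0.114,-0.549,-0.2,0,0,0,1],[0.114,-0.549,-0.17,0,0,0,1],[0.114,-0.549,-0.15,0,0,0,1]])

```text
clock: 4.5
position: [0.4794, 0.1129, 0.104]
tool_rot: [-3.141, 0.001, 0.295]
force: [0.3, -1.0, 0.5]
grip_width: 0.0212
finger_force: 29.7
```

play_rows(deltas=[[0,0,0,0,0,0,1],[0,0,0,0,0,0,1]])

```text
clock: 4.7
position: [0.4801, 0.1105, 0.1049]
tool_rot: [3.141, 0.0, 0.291]
force: [0.3, -0.4, -0.8]
grip_width: 0.021
finger_force: 29.7
```

```bash
python3 - <<'E'
from h import *
S=observe(); C=cam("wrist"); print(S['position'],S['tool_rot'],S['force'],S['grip_width'])
im=grab_frame("wrist")[:,:,::-1]
cv2.imwrite("pics/w3raw.png",im)
im=im.copy()
g=np.array([.5397,.130]);y=.306
def G(p):
    p=np.atleast_2d(p).astype(float);c,s=np.cos(y),np.sin(y)
    return np.c_[g[0]+c*p[:,0]-s*p[:,1],g[1]+s*p[:,0]+c*p[:,1],p[:,2]]
for L,col in (([(-.06,-.04,.008),(.06,-.04,.008),(.06,.04,.008),(-.06,.04,.008)],(0,0,255)),([(-.028,-.0125,.028),(.004,-.0125,.028),(.004,-.00975,.028),(.036,-.00975,.028),(.036,.00975,.028),(.004,.00975,.028),(.004,.0125,.028),(-.028,.0125,.028)],(0,255,0))):
    cv2.polylines(im,[(pix(C,G(L))*8).round().astype(np.int32)],True,col,1,shift=3)
cv2.imwrite("pics/w3.png",cv2.resize(im,(784,588),interpolation=cv2.INTER_CUBIC))
E
```

```text
[0.48009488 0.1105171  0.10489485] [3.14121773e+00 4.79293250e-04 2.90923238e-01] [ 0.34819368 -0.35249138 -0.8185597 ] 0.021022299590519346
```

View pics/w3.png

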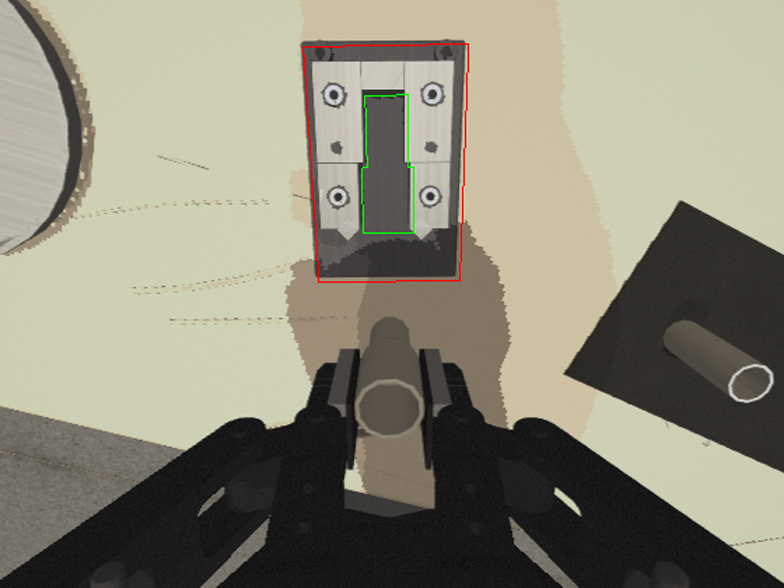

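The jaws sit about 2 px left of and 4 px above my overlay. The held crucible's rim is at about (390,408). I'll fit the gauge pose by its edges and check the rim against the TCP.

```bash
cat >fit.py <<'E'
from h import *
from scipy.optimize import differential_evolution as DE
from scipy.ndimage import map_coordinates as mc
def seg(L):
    L=np.array(L,float); return np.vstack([a+(b-a)*np.linspace(0,1,40)[:,None] for a,b in zip(L[:-1],L[1:])])
plate=seg([(-.06,-.04,.008),(.06,-.04,.008),(.06,.04,.008),(-.06,.04,.008),(-.06,-.04,.008)])
jaw=[seg([(-.028,s*.0125,.028),(.004,s*.0125,.028),(.004,s*.00975,.028),(.036,s*.00975,.028)]) for s in(1,-1)]+[seg([(-.034,s*.032,.028),(.036,s*.032,.028)]) for s in (1,-1)]
Pm=np.vstack([plate]+jaw)
def G(p,g):
    c,s=np.cos(g[2]),np.sin(g[2]); return np.c_[g[0]+c*p[:,0]-s*p[:,1],g[1]+s*p[:,0]+c*p[:,1],p[:,2]]
def fit(im,C,g0):
    gr=cv2.GaussianBlur(cv2.cvtColor(im,cv2.COLOR_BGR2GRAY).astype(np.float32),(0,0),1)
    m=np.minimum(np.hypot(cv2.Sobel(gr,5,1,0),cv2.Sobel(gr,5,0,1)),150)
    f=lambda g:-mc(m,pix(C,G(Pm,g)).T[::-1],order=1).mean()
    r=DE(f,[(g0[0]-.006,g0[0]+.006),(g0[1]-.006,g0[1]+.006),(g0[2]-.03,g0[2]+.03)],seed=1)
    return r.x,r.fun,f(g0)
E
python3 - <<'E'
from fit import *
C=cam("wrist"); im=cv2.imread("pics/w3raw.png")
print(fit(im,C,[.5397,.130,.306]))
S=observe(); print(S['position'],S['tool_rot'])
print("rim",world(C,np.array([[390,408],[390,381],[390,435],[355,408],[424,408]])/1.4,S['position'][2]+.027))
print("top",fit(cv2.imread("pics/top0.png"),cam("top"),[.5397,.130,.306]))
E
```

```text
(array([0.54186938, 0.13257202, 0.29951194]), np.float32(-147.21959), np.float32(-48.332607))
[0.48028819 0.11064309 0.105172  ] [ 3.14130565e+00 -1.80443188e-04  2.90856038e-01]
rim [[0.4823434  0.111361   0.132172  ]
 [0.49124096 0.11403289 0.132172  ]
 [0.47304371 0.10856835 0.132172  ]
 [0.47928823 0.12152446 0.132172  ]
 [0.48531038 0.10149089 0.132172  ]]
top (array([0.54095993, 0.13100568, 0.3070492 ]), np.float32(-148.89113), np.float32(-147.67107))
```

play_rows(deltas=[[0.0345,-0.006,0.03,0,0,-0.004,1],[0.0345,-0.006,0.06,0,0,-0.004,1],[0.0345,-0.006,0.09,0,0,-0.004,1],[0.0345,-0.006,0.12,0,0,-0.004,1],[0.0345,-0.006,0.134,0,0,-0.004,1],[0.0345,-0.006,0.136,0,0,-0.004,1],[0.0345,-0.006,0.136,0,0,-0.004,1],[0.0345,-0.006,0.136,0,0,-0.004,1]])

```text
clock: 5.55
position: [0.496, 0.1195, 0.0375]
tool_rot: [3.142, -0.001, 0.301]
force: [-0.1, 0.1, -0.2]
grip_width: 0.0211
finger_force: 29.7
```

```bash
cat >st.py <<'E'
from fit import *
import sys
S=observe(); g=[.5419,.1326,.2995]; c,s=np.cos(g[2]),np.sin(g[2])
d=S['position'][:2]-g[:2]; F=S['force']
print("gauge xy mm",1000*np.array([c*d[0]+s*d[1],-s*d[0]+c*d[1]]).round(5),"z",S['position'][2],"yaw",S['tool_rot'],"Fg",round(c*F[0]+s*F[1],1),round(-s*F[0]+c*F[1],1),round(F[2],1),S['clock'])
E
python3 st.py
```

```text
gauge xy mm [-47.7    1.06] z 0.03753676732703223 yaw [ 3.14157632e+00 -1.05041187e-03  3.00810545e-01] Fg -0.0 0.1 -0.2 5.55
```

play_rows(deltas=[[0.004,0.002,0.0015,0,0,0,1],[0.008,0.002,0.0015,0,0,0,1],[0.012,0.002,0.0015,0,0,0,1],[0.016,0.002,0.0015,0,0,0,1],[0.02,0.002,0.0015,0,0,0,1],[0.024,0.002,0.0015,0,0,0,1],[0.028,0.002,0.0015,0,0,0,1],[0.03,0.002,0.0015,0,0,0,1],[0.032,0.002,0.0015,0,0,0,1]])

```text
clock: 6.45
position: [0.5111, 0.1234, 0.0361]
tool_rot: [3.142, 0.0, 0.301]
force: [-2.6, -1.3, 3.2]
grip_width: 0.0208
finger_force: 30.0
```

```bash
python3 st.py
```

```text
gauge xy mm [-32.16   0.25] z 0.03608054994765378 yaw [3.14156663e+00 2.23666819e-04 3.01118173e-01] Fg -2.9 -0.5 3.2 6.45
```

play_rows(deltas=[[0.003,0,-0.001,0,0,0,1],[0.006,0,-0.001,0,0,0,1],[0.008,0,-0.001,0,0,0,1],[0.01,0,-0.001,0,0,0,1]])

```text
clock: 6.85
position: [0.5161, 0.1249, 0.0365]
tool_rot: [-3.142, -0.0, 0.301]
force: [-0.5, -0.1, -0.1]
grip_width: 0.0211
finger_force: 29.7
```

```bash
python3 st.py
```

```text
gauge xy mm [-26.96   0.26] z 0.0365370840322086 yaw [-3.14157102e+00 -1.21112002e-04  3.01120551e-01] Fg -0.5 0.1 -0.1 6.85
```

play_rows(deltas=[[0.006,0,0,0,0,0,1],[0.012,0,0,0,0,0,1],[0.018,0,0,0,0,0,1],[0.024,0,0,0,0,0,1],[0.03,0,0,0,0,0,1],[0.036,0,0,0,0,0,1],[0.042,0,0,0,0,0,1],[0.046,0,0,0,0,0,1],[0.05,0,0,0,0,0,1],[0.053,0,0,0,0,0,1]])

```text
clock: 7.85
position: [0.5413, 0.1327, 0.0365]
tool_rot: [-3.142, 0.0, 0.301]
force: [0.2, -0.9, -0.8]
grip_width: 0.0211
finger_force: 29.7
```

```bash
python3 st.py
```

```text
gauge xy mm [-0.49  0.3 ] z 0.036536773274471274 yaw [-3.14158961e+00  3.38302384e-05  3.01098945e-01] Fg -0.1 -1.0 -0.8 7.85
```

play_rows(deltas=[[0.002,0,0,0,0,0,1],[0.004,0,0,0,0,0,1],[0.006,0,0,0,0,0,1],[0.008,0,0,0,0,0,1],[0.01,0,0,0,0,0,1],[0.012,0,0,0,0,0,1],[0.012,0,0,0,0,0,1]])

```text
clock: 8.55
position: [0.5471, 0.1346, 0.0365]
tool_rot: [-3.142, -0.0, 0.301]
force: [-0.6, 1.0, 0.1]
grip_width: 0.0209
finger_force: 29.7
```

```bash
python3 st.py
```

```text
gauge xy mm [5.51 0.35] z 0.03654060521440652 yaw [-3.14151701e+00 -7.20232458e-05  3.01120812e-01] Fg -0.3 1.1 0.1 8.55
```

play_rows(deltas=[[0.006,0,0,0,0,0,1],[0.012,0,0,0,0,0,1],[0.018,0,0,0,0,0,1],[0.024,0,0,0,0,0,1],[0.029,0,0,0,0,0,1],[0.033,0,0,0,0,0,1],[0.036,0,0,0,0,0,1],[0.039,0,0,0,0,0,1],[0.042,0,0,0,0,0,1],[0.044,0,0,0,0,0,1]])

```text
clock: 9.55
position: [0.5668, 0.1406, 0.0364]
tool_rot: [3.141, 0.003, 0.301]
force: [-9.9, -2.1, 5.4]
grip_width: 0.0208
finger_force: 30.3
```

```bash
python3 st.py
```

```text
gauge xy mm [26.2  0.3] z 0.03635071898795553 yaw [3.14133769e+00 2.66726621e-03 3.01069783e-01] Fg -10.1 0.9 5.4 9.55
```

play_rows(deltas=[[-0.003,0,-0.03,0,0,0,1],[-0.003,0,-0.11,0,0,0,1],[-0.003,0,-0.2,0,0,0,1],[-0.04,0.085,-0.22,0,0,0,1],[-0.08,0.17,-0.22,0,0,0,1],[-0.12,0.255,-0.22,0,0,0,1],[-0.16,0.34,-0.22,0,0,0,1],[-0.2,0.425,-0.22,0,0,0,1],[-0.24,0.51,-0.22,0,0,0,1],[-0.28,0.595,-0.22,0,0,0,1]])

```text
clock: 10.55
position: [0.5222, -0.1865, 0.1476]
tool_rot: [3.141, -0.001, 0.301]
force: [0.8, 0.6, -0.6]
grip_width: 0.0214
finger_force: 29.8
```

play_rows(deltas=[[-0.04,0.085,0,0,0,0,1],[-0.08,0.17,0,0,0,0,1],[-0.12,0.255,0,0,0,0,1],[-0.16,0.34,0,0,0,0,1],[-0.178,0.394,0.02,0,0,0,1],[-0.178,0.394,0.04,0,0,0,1],[-0.178,0.394,0.06,0,0,0,1],[-0.178,0.394,0.06,0,0,0,1]])

```text
clock: 11.35
position: [0.4959, -0.3976, 0.1156]
tool_rot: [-3.14, 0.001, 0.303]
force: [0.0, 0.2, -1.0]
grip_width: 0.0212
finger_force: 29.8
```

```bash
python3 - <<'E'
from h import *
S=observe(); C=cam("wrist"); print(S['position'],S['tool_rot'],S['force'],S['clock'])
cv2.imwrite("pics/w4.png",grab_frame("wrist")[:,:,::-1])
E
```

```text
[ 0.49586285 -0.39756789  0.11560275] [-3.13977484e+00  6.18111190e-04  3.02587397e-01] [ 0.04220165  0.18629701 -1.01437491] 11.35
```

View pics/w4.png

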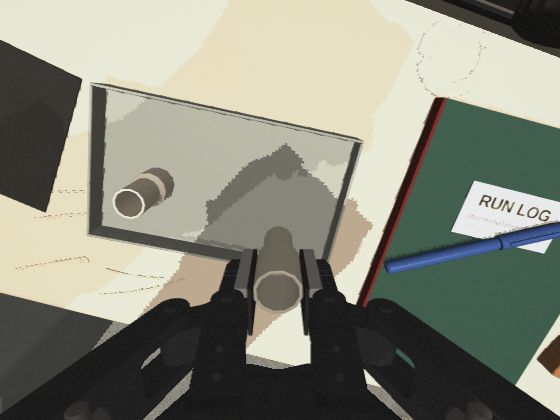

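The held crucible is over the free right half of the tray at about (278,290), with the earlier reject at (145,190) well clear. Lowering and releasing.

play_rows(deltas=[[0,0,0.06,0,0,0,1],[0,0,0.12,0,0,0,1],[0,0,0.155,0,0,0,1],[0,0,0.165,0,0,0,1],[0,0,0.17,0,0,0,1],[0,0,0.17,0,0,0,1]])

```text
clock: 12.0
position: [0.4965, -0.3994, 0.0325]
tool_rot: [3.141, -0.001, 0.301]
force: [-0.4, -0.2, -0.5]
grip_width: 0.0209
finger_force: 29.8
```

play_rows(deltas=[[0,0,0.003,0,0,0,1],[0,0,0.004,0,0,0,1],[0,0,0.005,0,0,0,1]])

```text
clock: 12.3
position: [0.4965, -0.3995, 0.0302]
tool_rot: [3.14, -0.001, 0.301]
force: [-3.2, 2.2, 16.7]
grip_width: 0.0214
finger_force: 31.4
```

play_rows(deltas=[[0,0,-0.001,0,0,0,0.7],[0,0,-0.001,0,0,0,0.6],[0,0,-0.001,0,0,0,0.4],[0,0,-0.001,0,0,0,0.2],[0,0,-0.001,0,0,0,0],[0,0,-0.001,0,0,0,0],[0,0,-0.001,0,0,0,0],[0,0,-0.001,0,0,0,0]])

```text
clock: 13.1
position: [0.4959, -0.3991, 0.0295]
tool_rot: [-3.141, 0.0, 0.301]
force: [-0.3, 0.1, -0.4]
grip_width: 0.0858
finger_force: 0.0
```

play_rows(deltas=[[0,0,-0.08,0,0,0,0],[0,0,-0.17,0,0,0,0],[0.024,-0.075,-0.22,0,0,0,0],[0.05,-0.155,-0.22,0,0,0,0],[0.077,-0.24,-0.22,0,0,0,0],[0.104,-0.325,-0.22,0,0,0,0],[0.131,-0.41,-0.22,0,0,0,0],[0.158,-0.495,-0.22,0,0,0,0],[0.185,-0.58,-0.22,0,0,0,0],[0.201,-0.626,-0.22,0,0,0,0]])

```text
clock: 14.1
position: [0.499, -0.0668, 0.1398]
tool_rot: [-3.141, -0.001, 0.304]
force: [1.0, -0.5, 0.8]
grip_width: 0.0855
finger_force: 0.0
```

play_rows(deltas=[[0,0,0.03,0,0,0,0],[0,0,0.06,0,0,0,0],[0,0,0.06,0,0,0,0]])

```text
clock: 14.4
position: [0.4982, -0.0701, 0.1083]
tool_rot: [-3.141, 0.002, 0.302]
force: [-0.2, 0.2, 0.3]
grip_width: 0.0852
finger_force: 0.0
```

```bash
python3 - <<'E'
from h import *
S=observe(); C=cam("wrist"); print(S['position'],S['tool_rot'],S['clock'])
im=grab_frame("wrist")[:,:,::-1].copy()
a=np.linspace(0,6.28,24); pts=pix(C,np.c_[.499+.011*np.cos(a),-.070+.011*np.sin(a),0*a+.057])
for q in pts: cv2.circle(im,tuple(q.round().astype(int).tolist()),0,(0,255,0),1)
cv2.imwrite("pics/w5.png",im)
E
```

```text
[ 0.49824818 -0.07014691  0.10834271] [-3.14076305e+00  2.08565769e-03  3.01684563e-01] 14.4
```

View pics/w5.png

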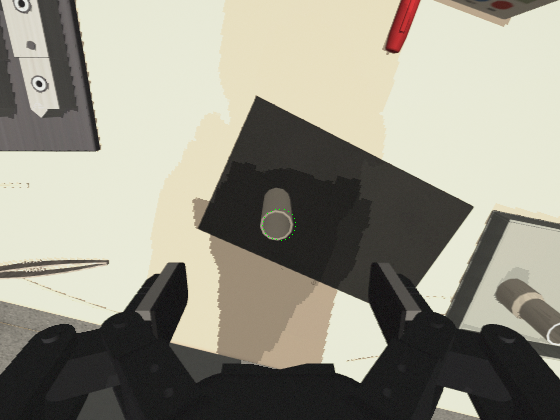

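The rim is at (277,225), within about 1 mm of the prediction. Descending and gripping.

play_rows(deltas=[[0,-0.001,0.07,0,0,0,0],[0,-0.001,0.14,0,0,0,0],[0,-0.001,0.156,0,0,0,0],[0,-0.001,0.156,0,0,0,0],[0,-0.001,0.156,0,0,0,0]])

```text
clock: 14.95
position: [0.4997, -0.0701, 0.033]
tool_rot: [3.141, -0.001, 0.301]
force: [0.7, 0.1, 0.9]
grip_width: 0.0855
finger_force: 0.0
```

play_rows(deltas=[[0,0,0,0,0,0,1],[0,0,0,0,0,0,1],[0,0,0,0,0,0,1],[0,0,0,0,0,0,1],[0,0,0,0,0,0,1],[0,0,0,0,0,0,1],[0,0,0,0,0,0,1],[0,0,0,0,0,0,1],[0,0,0,0,0,0,1],[0,0,0,0,0,0,1]])

```text
clock: 15.95
position: [0.4991, -0.07, 0.0318]
tool_rot: [3.141, -0.0, 0.301]
force: [-0.0, 0.5, 6.1]
grip_width: 0.0208
finger_force: 31.1
```

play_rows(deltas=[[0,0,-0.07,0,0,0,1],[0,0,-0.14,0,0,0,1],[0.024,-0.08,-0.17,0,0,0,1],[0.048,-0.16,-0.17,0,0,0,1],[0.072,-0.24,-0.17,0,0,0,1],[0.096,-0.32,-0.17,0,0,0,1],[0.106,-0.362,-0.14,0,0,0,1],[0.106,-0.362,-0.1,0,0,0,1],[0.106,-0.362,-0.06,0,0,0,1],[0.106,-0.362,-0.04,0,0,0,1]])

```text
clock: 16.95
position: [0.4951, 0.1186, 0.0501]
tool_rot: [-3.142, 0.002, 0.302]
force: [0.1, 0.8, -0.6]
grip_width: 0.0209
finger_force: 30.6
```

play_rows(deltas=[[0,0,0,0,0,0,1],[0,0,0,0,0,0,1]])

```text
clock: 17.15
position: [0.496, 0.1185, 0.052]
tool_rot: [-3.142, -0.0, 0.301]
force: [-0.5, 0.3, -0.5]
grip_width: 0.0214
finger_force: 30.6
```

```bash
python3 st.py
```

```text
gauge xy mm [-47.96   0.1 ] z 0.05197125300444446 yaw [-3.14158212e+00 -1.37465240e-04  3.00841219e-01] Fg -0.4 0.4 -0.5 17.15
```

Lower 13.2 mm, then slide in gently.

play_rows(deltas=[[0,0,0.01,0,0,0,1],[0,0,0.02,0,0,0,1],[0,0,0.026,0,0,0,1],[0,0,0.026,0,0,0,1],[0.004,0,0.026,0,0,0,1],[0.008,0,0.026,0,0,0,1],[0.012,0,0.026,0,0,0,1],[0.016,0,0.026,0,0,0,1],[0.02,0,0.026,0,0,0,1],[0.024,0,0.026,0,0,0,1]])

```text
clock: 18.15
position: [0.5075, 0.1222, 0.0386]
tool_rot: [-3.142, -0.0, 0.301]
force: [-0.9, -0.4, -0.9]
grip_width: 0.0209
finger_force: 30.6
```

```bash
python3 st.py
```

```text
gauge xy mm [-35.91   0.25] z 0.0385840226155907 yaw [-3.14158381e+00 -6.04963844e-05  3.01095709e-01] Fg -0.9 -0.1 -0.9 18.15
```

play_rows(deltas=[[0.003,0,0,0,0,0,1],[0.006,0,0,0,0,0,1],[0.009,0,0,0,0,0,1],[0.012,0,0,0,0,0,1],[0.015,0,0,0,0,0,1]])

```text
clock: 18.65
position: [0.5145, 0.1244, 0.0386]
tool_rot: [3.142, 0.0, 0.301]
force: [-0.0, -0.8, -0.8]
grip_width: 0.0209
finger_force: 30.6
```

```bash
python3 st.py
```

```text
gauge xy mm [-28.56   0.24] z 0.03855333225772784 yaw [3.14155700e+00 1.08853981e-04 3.01147935e-01] Fg -0.3 -0.7 -0.8 18.65
```

play_rows(deltas=[[0.005,0.0005,0,0,0,0,1],[0.01,0.0005,0,0,0,0,1],[0.015,0.0005,0,0,0,0,1],[0.02,0.0005,0,0,0,0,1],[0.025,0.0005,0,0,0,0,1],[0.03,0.0005,0,0,0,0,1],[0.035,0.0005,0,0,0,0,1],[0.04,0.0005,0,0,0,0,1],[0.044,0.0005,0,0,0,0,1],[0.047,0.0005,0,0,0,0,1]])

```text
clock: 19.65
position: [0.5372, 0.1312, 0.0385]
tool_rot: [3.142, -0.0, 0.301]
force: [-0.2, -0.1, -1.5]
grip_width: 0.0212
finger_force: 30.6
```

```bash
python3 st.py
```

```text
gauge xy mm [-4.96  0.04] z 0.038541411333024245 yaw [ 3.14157887e+00 -6.18214870e-06  3.01136977e-01] Fg -0.3 -0.0 -1.5 19.65
```

play_rows(deltas=[[0.002,0,0,0,0,0,1],[0.004,0,0,0,0,0,1],[0.006,0,0,0,0,0,1],[0.007,0,0,0,0,0,1],[0.008,0,0,0,0,0,1],[0.008,0,0,0,0,0,1]])

```text
clock: 20.25
position: [0.5404, 0.1319, 0.0384]
tool_rot: [3.141, 0.001, 0.301]
force: [-3.4, -4.4, 0.2]
grip_width: 0.0209
finger_force: 30.6
```

```bash
python3 st.py
```

```text
gauge xy mm [-1.61 -0.23] z 0.03840225542978755 yaw [3.14125675e+00 1.03404279e-03 3.00905022e-01] Fg -4.6 -3.2 0.2 20.25
```

play_rows(deltas=[[0.001,0.001,0,0,0,0,1],[0.002,0.001,0,0,0,0,1],[0.002,0.001,0,0,0,0,1],[0.002,0.001,0,0,0,0,1]])

```text
clock: 20.65
position: [0.5415, 0.1317, 0.0384]
tool_rot: [3.141, 0.001, 0.301]
force: [-3.6, -3.8, -0.1]
grip_width: 0.0209
finger_force: 30.6
```

```bash
python3 st.py
```

```text
gauge xy mm [-0.64 -0.76] z 0.03838833691768265 yaw [3.14121852e+00 1.07001693e-03 3.00890619e-01] Fg -4.6 -2.5 -0.1 20.65
```

play_rows(deltas=[[0.001,0.001,0,0,0,0,1],[0.002,0.001,0,0,0,0,1],[0.003,0.001,0,0,0,0,1],[0.003,0.001,0,0,0,0,1]])

```text
clock: 21.05
position: [0.5427, 0.1316, 0.0383]
tool_rot: [3.141, 0.002, 0.301]
force: [-7.1, -4.2, 1.9]
grip_width: 0.0207
finger_force: 30.8
```

```bash
python3 st.py
```

```text
gauge xy mm [ 0.45 -1.21] z 0.038321040225745784 yaw [3.14118590e+00 1.96143372e-03 3.00938401e-01] Fg -8.0 -1.9 1.9 21.05
```

play_rows(deltas=[[0.001,0.0005,0,0,0,0,1],[0.002,0.001,0,0,0,0,1],[0.002,0.001,0,0,0,0,1],[0.002,0.001,0,0,0,0,1]])

```text
clock: 21.45
position: [0.5435, 0.1319, 0.0382]
tool_rot: [-3.141, 0.002, 0.301]
force: [-7.7, -1.8, 1.4]
grip_width: 0.0211
finger_force: 30.5
```

```bash
python3 st.py
```

```text
gauge xy mm [ 1.31 -1.13] z 0.03822703734354589 yaw [-3.14137846e+00  2.15129628e-03  3.01373400e-01] Fg -7.9 0.5 1.4 21.45
```

play_rows(deltas=[[-0.005,0,-0.01,0,0,0,1],[-0.005,0,-0.07,0,0,0,1],[-0.005,0,-0.14,0,0,0,1],[0.01,-0.09,-0.15,0,0,0,1],[0.02,-0.18,-0.15,0,0,0,1],[0.03,-0.27,-0.15,0,0,0,1],[0.04,-0.36,-0.15,0,0,0,1],[0.053,-0.445,-0.12,0,0,0,1],[0.053,-0.451,-0.06,0,0,0,1],[0.053,-0.451,-0.01,0,0,0,1]])

```text
clock: 22.45
position: [0.5025, 0.3577, 0.043]
tool_rot: [-3.14, -0.002, 0.304]
force: [0.6, -0.6, -0.8]
grip_width: 0.0209
finger_force: 30.4
```

play_rows(deltas=[[0,0,0.005,0,0,0,1],[0,0,0.01,0,0,0,1],[0,0,0.014,0,0,0,1],[0,0,0.016,0,0,0,1],[0,0,0.016,0,0,0,1]])

```text
clock: 22.95
position: [0.5035, 0.3552, 0.0364]
tool_rot: [-3.141, -0.001, 0.301]
force: [-0.8, -0.1, -0.2]
grip_width: 0.0209
finger_force: 30.4
```

play_rows(deltas=[[0,0,0.003,0,0,0,1],[0,0,0.005,0,0,0,1],[0,0,0.007,0,0,0,1],[0,0,0.0075,0,0,0,1]])

```text
clock: 23.35
position: [0.5033, 0.3554, 0.0326]
tool_rot: [-3.141, -0.001, 0.301]
force: [-3.9, -2.7, 17.6]
grip_width: 0.021
finger_force: 32.0
```

play_rows(deltas=[[0,0,-0.001,0,0,0,0.7],[0,0,-0.001,0,0,0,0.6],[0,0,-0.001,0,0,0,0.5],[0,0,-0.001,0,0,0,0.3],[0,0,-0.001,0,0,0,0],[0,0,-0.001,0,0,0,0],[0,0,-0.001,0,0,0,0],[0,0,-0.001,0,0,0,0]])

```text
clock: 24.15
position: [0.503, 0.3551, 0.0323]
tool_rot: [-3.142, 0.0, 0.301]
force: [-0.5, 0.3, -0.2]
grip_width: 0.0854
finger_force: 0.0
```

play_rows(deltas=[[0,0,-0.07,0,0,0,0],[0,0,-0.15,0,0,0,0],[0,0,-0.23,0,0,0,0],[0,0,-0.3,0,0,0,0],[0,0.1,-0.3,0,0,0,0],[0,0.2,-0.3,0,0,0,0],[0,0.2,-0.3,0,0,0,0],[0,0.2,-0.3,0,0,0,0]])

```text
clock: 24.95
position: [0.5332, 0.2584, 0.1825]
tool_rot: [3.141, -0.0, 0.299]
force: [-0.3, 1.4, 0.0]
grip_width: 0.0855
finger_force: 0.0
```

```bash
python3 - <<'E'
from h import *
S=observe(); print(S['position'],S['force'],S['clock'])
a=grab_frame("top")[:,:,::-1][175:255,100:480]; b=grab_frame("wrist")[:,:,::-1]
a=cv2.resize(a,(760,160),interpolation=cv2.INTER_CUBIC); b=cv2.resize(b,(570,428))
o=np.zeros((590,760,3),np.uint8); o[:160]=a; o[160:588,:570]=b
cv2.imwrite("pics/end.png",o)
E
```

```text
[0.53321156 0.25837119 0.18250963] [-0.33517754  1.44744537  0.02308149] 24.95
```

View pics/end.png

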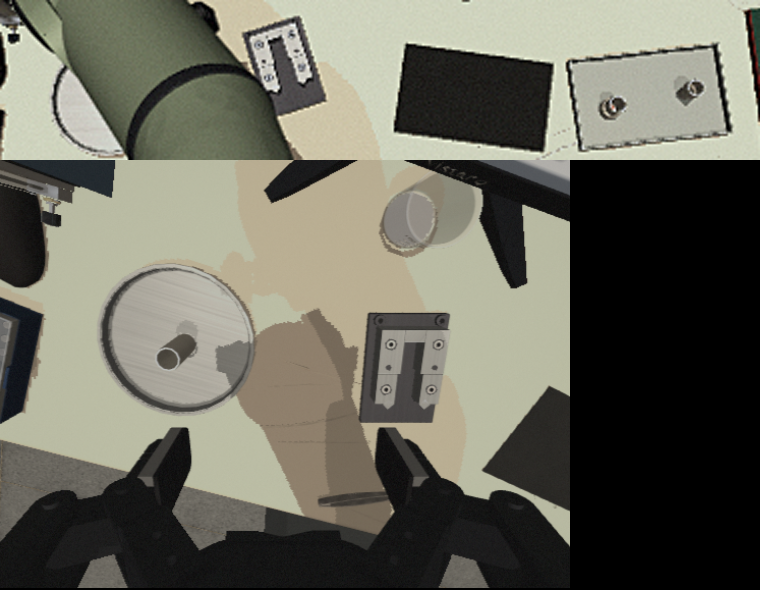

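The sound crucible stands in the dish, with its rim at about (168,358). Both rejects stand in the tray, at about (612,105) and (690,92). The mat is empty and the beaker and tweezers are in place.

```bash
python3 -c "
from workcell import *
print(job_done())"
```

```text
the job is handed in; nothing more can be done
None
```

I tested both crucibles and handed the job in at about 25 s: the thinned one ran to the closed end and is upright in the reject tray with the earlier reject, and the sound one stopped at the step and is upright in the round dish.

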